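# Make up a two-tier station kit for the packing line

### The job

Make up the two-tier kit for the packing line: first lay the box cutter and the marker flat in the bottom tier of the stand, then set the loose tray on the stand so that all four of its corner holes drop over their posts and it sits fully down, and then lay the probe thermometer flat and stand the date stamp upright in that upper tray. Everything must lie inside the rims; leave the label roll and the ink pad where they are.

Things in the scene. Friction and masses are not known exactly. Their poses are not given: they have to be found in the camera images.
- kit_stand: bottom tier, fixed: bare metal tray, 230 mm along x, 190 along y, origin centre of underside (on the table). Floor at z = 6 mm, 4 mm thick rim up to 16. Posts at x = +-100, y = +-78: dark 22 mm collar up to a flat shoulder at z = 36, then an 8 mm pin with tapered point to z = 52. The loose tray rests on the shoulders, its origin 36 mm above this one, either way round
- upper_tray: loose metal tray 230 x 190 mm (x, y), 0.35 kg, a 13 mm through hole at x = +-100, y = +-78. Origin centre of underside; floor top z = 5 mm, 4 mm thick rim up to 15. Over its middle a black lifting bar along x: 100 long, 12 thick, z = 22 to 40, legs at x = +-42; pinch it mid-length across y. Free floor beside the bar: 85 mm wide (y = 6 to 91)
- box_cutter: yellow snap-blade cutter lying flat, 158 mm long along its y, 20 mm wide in x, body 14 mm thick (18 mm at the thumb slide, y = -25 to -9 mm). Origin at the middle of its length on the underside; blade end towards +y. Pinch across x near the middle, clear of the edge
- marker: felt marker, white barrel with a dark cap, lying flat, 131 mm long along its y, 14 mm wide in x, 14 mm high; does not roll. Origin at the middle of its length, on the underside; pinch across x
- probe_thermometer: probe thermometer, 161 mm long along its x: a white body from x = -80 to -28 mm, 30 mm wide in y, 16 mm high, and a thin 4 mm steel probe from there to x = +80 mm at z = 8 mm. Origin at the middle of the whole length, on the underside; pinch the body across y at x = -54 mm, where its weight is
- date_stamp: hand date stamp with red handle, standing upright in front of the robot among the other things (not the one by the bag sealer), 87 mm high: a small block foot 24 x 32 mm (centred at x = +3 mm) up to z = 34 mm and above it a round handle of up to 28 mm diameter on the axis x = +3, y = 0 mm, its thick part at about z = 60 to 75 mm. Origin on the underside
- label_roll: bystander: white roll of labels, 68 mm diameter, 40 mm high, flat on the table; origin at the centre of its underside
- ink_pad: bystander: flat dark ink pad 62 x 92 x 14 mm on the table; origin at the centre of its underside
There are look-alikes about, which are no part of the job. What is shaped like the date_stamp but blue is not meant.

How it is judged:
By the outcome, as a careful person would: the job done as asked, in the order asked, and still so for the second after the job is handed in, with the robot touching nothing.
It also fails if it takes over 149 s, if anything falls off the work surface, if the arm or the gripper's body presses on something with over 40 N, if the wrist force passes 120 N, or if a joint passes its speed limit or range.

### The arm

A 6-joint arm with a two-finger parallel gripper is mounted at the origin on the work surface; the furniture and walls round the work are solid. World frame = base frame: x ahead of the robot, y to its left, z up, the work surface at z = 0. Lengths are in m, angles in rad, forces in N, time in s.
With the tool pointing down it reaches from about 0.425 to 0.95 m from the base axis. Payload 3.5 kg.
Tool frame: the origin (TCP) lies midway between the tips of the shut fingers; the grasp point (between the pads) lies ctrl.grasp_offset behind it (ctrl.grasp_offset is the distance from the TCP to the grasp point, in m); x points along the fingers, y is the direction in which the jaws open and shut, and the axes are right-handed (so a half turn about x gives the same grasp; the last joint's range is limited). The gripper opens to 85 mm and grips with 20 to 120 N. Pads are 22 mm wide; open, the fingers measure 114 mm over their backs; the gripper's body (76 mm by 85 mm) begins 54 mm behind the grasp point. The pads swing forward as they close: fully open they stand 13 mm farther back than shut.
Start: joints at [-1.275, 0.286, 1.577, -0, 1.279, -0.15], TCP at [0.291, -0.609, 0.231] pointing down, gripper open.
Joint ranges: [-2.77, 2.77], [-0.9, 2.22], [0.21, 2.48], [-1.53, 4.67], [0.24, 2.81], [-2.84, 2.84]. Speed limits (rad/s): [2.79, 2.79, 3.14, 3.14, 3.14, 3.14].

### API

Orientations are given as a unit quaternion [x, y, z, w].
In Python, from plant import readout, read_camera, sign_off, ctrl gives the robot as it stands.
- The arm moves only by the tool drive_tool, never from a script. Its argument "steps" is a list of rows, each a list of 5 numbers: the shift along the tool's x, y, z in cm, then the turn about the tool's x in degrees, then the opening, from 0 (shut) to 1 (fully open). A call has 1 to 10 rows; each row shifts and turns the commanded pose from where the row before left it, along the tool's axes as they then stand; what a row does not reach is not made up. A row lasts 1/10 s, in which the tool goes at most 50 mm and 8.59 degrees, less where a joint would pass 70% of its speed; a pose out of reach is approached as far as the arm can. A call is refused whole if a number of a shift passes 5 or a number of a turn 8.59, either way. A call with a gripper value outside its range is refused whole. The fingers move at their own pace and stop on an object; "force" is the grip in N (left out, the last holds). Time passes only in rows, so rows that do not move let the fingers close. It gives the time, the measured TCP pose, the force and the opening at its end, in the units of the state.
- readout.get_state(): the state, without advancing time (a new reading comes with each control period).
- read_camera(name): name is "scene" or "top" or "wrist"; returns a dict with "frame" (480x640x3 uint8, red, green, blue), "vertical_fov" (degrees; the focal length in pixels is half the picture's height over the tangent of half this angle, whatever the lens; pixels are square), "cx", "cy" (the principal point, pixels), "eye" and "orientation" of the camera in the world. Camera axes: x right, y up, looking along -z (the intrinsics and any distortion apply to the point x, -y, -z); pixel columns grow to the right and rows downward; lengths in m; the calibration is good to about 2 mm. A picture is of the moment at which its call begins. There is no depth.
- sign_off(): hands the job in, once; it reports no verdict.
The state is a dict: "time": time; "qpos": joint angles; "dq": joint speeds; "joint_efforts": joint torques, N m; "eef_pos": TCP position; "tcp_rot": TCP orientation; "contact_force": force on the tool from outside, world axes, zero at the start; "wrist_torque": the same for the moment, N m; "opening": opening from 0.0 (shut) to 1.0 (fully open).
Only numpy, scipy, OpenCV 4.12 (cv2) and the standard library are available. Lean on these libraries where they do the work, as an engineer would, in place of code of your own. Each camera call takes 0.05 s, during which the arm holds its last target. There are 200 camera calls.

## Working session

There is one attempt and no reset: what is moved stays moved. The work goes in short steps, Python scripts to look and compute and a tool call to move; the robot and the scene stay as the last step left them, time stands still between calls to the robot, and variables do not carry over. Pictures are saved under pics/ and viewed, about 12 in all and at most 16, crops included, and the job is handed in when it is done.

Besides the shell and the picture viewer there is one more tool, called after "Call:" as name(argument=value, ...), one argument or row to a line, values as JSON. drive_tool: Moves the arm, as the interface text tells. Its arguments: {"type":"object","properties":{"steps":{"type":"array","items":{"type":"array","items":{"type":"number"}}},"force":{"type":"number"}},"required":["steps"]}

```bash
ls; mkdir -p pics; python3 - <<'E'
from plant import readout, read_camera, ctrl
import cv2,numpy as np
print(readout.get_state(), ctrl.grasp_offset, [a for a in dir(ctrl) if a[0]!='_'])
for n in ("scene","top","wrist"):
    d=read_camera(n); cv2.imwrite(f"pics/{n}0.png",d["frame"][:,:,::-1]); print(n,{k:v for k,v in d.items() if k!="frame"})
E
```

```text
pics
{'time': 0.0, 'qpos': array([-1.27501676e+00,  2.87226608e-01,  1.57817467e+00, -1.62542375e-05,
        1.27857005e+00, -1.50006191e-01]), 'dq': array([ 2.67719275e-03,  4.20528641e-05, -1.86613656e-03, -6.55518864e-04,
        9.47539229e-04, -9.76269160e-04]), 'joint_efforts': array([-6.82493301e-04, -4.05988562e+01, -2.92622244e+01, -1.30491690e-04,
        5.95103993e-03,  7.56261443e-06]), 'eef_pos': array([ 0.29086556, -0.60839585,  0.22990779]), 'tcp_rot': array([-0.68954683, -0.15714713,  0.68968029, -0.15547043]), 'contact_force': array([-0.19833376, -0.35845901,  0.05702963]), 'wrist_torque': array([ 0.01355577, -0.0285932 ,  0.02057981]), 'opening': 0.99773570234786} 0.0187 ['Unreachable', 'grasp_offset']
scene {'vertical_fov': 48.375387913854965, 'cx': 315.38683835275117, 'cy': 230.44190972107958, 'eye': array([-0.10356863,  1.0284579 ,  0.92928783]), 'orientation': array([-0.11142597,  0.42265791,  0.87141084, -0.22268296])}
top {'vertical_fov': 47.630329659519205, 'cx': 320.19067822017234, 'cy': 238.32037971129247, 'eye': array([0.37472062, 0.02147643, 1.54735524]), 'orientation': array([-0.0162036 ,  0.02088632,  0.71097487, -0.70272039])}
wrist {'vertical_fov': 67.55629313178967, 'cx': 320.23967541551224, 'cy': 235.93192210106076, 'eye': array([ 0.34998358, -0.58106059,  0.37195218]), 'orientation': array([-0.11024891,  0.0706888 , -0.52868342,  0.83865494])}
```

View pics/top0.png

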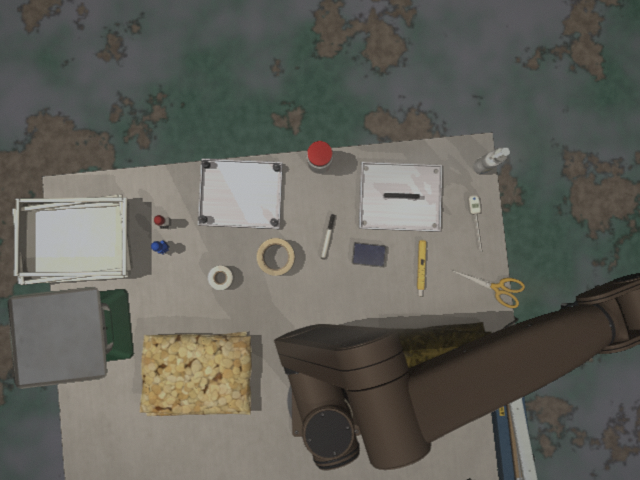

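View pics/scene0.png

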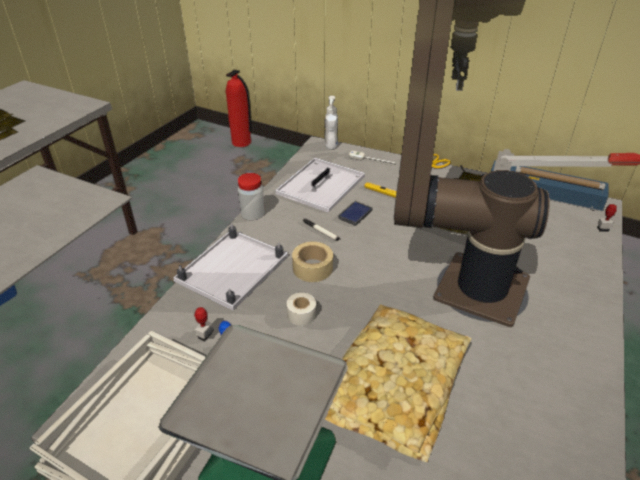

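The top view has the stand at (241,194), the loose tray at (402,197), the cutter at (422,268), the marker at (328,236) and the thermometer at (475,205). The red stamp is at (161,221), the roll at (222,278) and the ink pad at (370,254).

Look-alikes:
- Blue stamp at (160,246) top.
- Second red stamp by the sealer at (608,215) scene.
- Paper-tray stack at (75,240) top.
- Tape ring at (277,257) top.

I'll check the choice in an enlarged crop.

```bash
cat > h.py <<'E'
import numpy as np, cv2
from scipy.spatial.transform import Rotation as R
from plant import readout, read_camera, ctrl
def foc(d): return 240/np.tan(np.radians(d["vertical_fov"])/2)
def p2w(d,u,v,z):
    r=R.from_quat(d["orientation"]).apply([(u-d["cx"])/foc(d),-(v-d["cy"])/foc(d),-1.])
    return d["eye"]+r*(z-d["eye"][2])/r[2]
def w2p(d,p):
    c=R.from_quat(d["orientation"]).inv().apply(np.asarray(p)-d["eye"])
    return np.array([d["cx"]-foc(d)*c[0]/c[2], d["cy"]+foc(d)*c[1]/c[2]])
def ortho(d,x0,x1,y0,y1,z,s=1000):
    "rectified view at height z; image up=+x, left=+y; s px per m"
    W,H=int((y1-y0)*s),int((x1-x0)*s)
    c=np.float32([w2p(d,[x1,y1,z]),w2p(d,[x1,y0,z]),w2p(d,[x0,y0,z]),w2p(d,[x0,y1,z])])
    M=cv2.getPerspectiveTransform(c,np.float32([[0,0],[W,0],[W,H],[0,H]]))
    return cv2.warpPerspective(d["frame"][:,:,::-1].copy(),M,(W,H),flags=cv2.INTER_CUBIC)
def grid(im,x1,y1,s,st=0.1):
    H,W=im.shape[:2]
    for k in np.arange(-10,11)*st:
        u=int((y1-k)*s); v=int((x1-k)*s)
        if 0<=u<W: cv2.line(im,(u,0),(u,6),(0,0,255),1); cv2.putText(im,f"{k:.2f}",(u+2,10),0,.35,(0,0,255),1)
        if 0<=v<H: cv2.line(im,(0,v),(6,v),(0,0,255),1); cv2.putText(im,f"{k:.2f}",(8,v+4),0,.35,(0,0,255),1)
    return im
E
python3 - <<'E'
from h import *
d=read_camera("top")
a=grid(ortho(d,.30,.72,.02,.52,.01,1500),.72,.52,1500,.05)
b=grid(ortho(d,.28,.72,-.48,.03,.01,1500),.72,.03,1500,.05)
cv2.imwrite("pics/a.png",a);cv2.imwrite("pics/b.png",b)
for n,(u,v),z in [("stand",(241,194),.016),("tray",(402,197),.015),("cut",(422,268),.014),("mk",(328,236),.014),("th",(474,205),.016),("st",(163,224),0),("blue",(160,246),.06)]: print(n,p2w(d,u,v,z).round(3))
E
```

```text
stand [0.583 0.233 0.016]
tray [ 0.57  -0.223  0.015]
cut [ 0.368 -0.275  0.014]
mk [ 0.461 -0.011  0.014]
th [ 0.545 -0.426  0.016]
st [0.502 0.458 0.   ]
blue [0.437 0.449 0.06 ]
```

View pics/a.png

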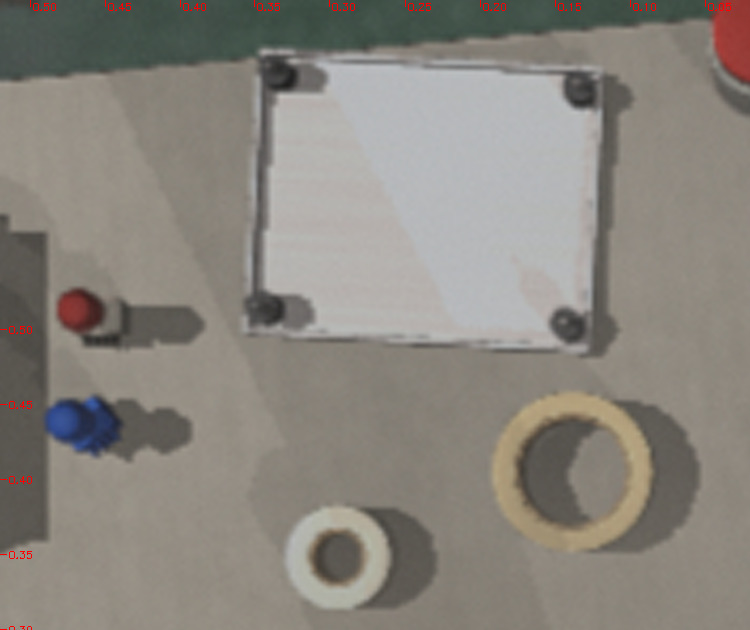

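View pics/b.png

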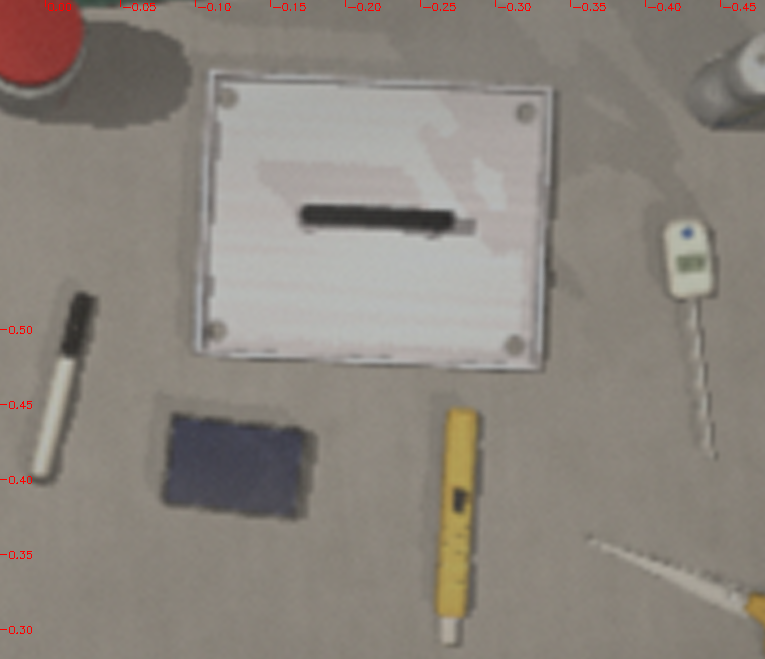

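```bash
cat > plan.py <<'E'
# usage: plan.py x y z linedeg  (jaw axis yaw mod 180, deg) -> turn first, then shift in the turned tool axes
import sys; from h import *
s=readout.get_state(); x,y,z,a=map(float,sys.argv[1:5])
r=R.from_quat(s["tcp_rot"]); J=r.apply([0,1,0]); yaw=np.degrees(np.arctan2(J[1],J[0]))
t=-((a-yaw+90)%180-90)      # tool x is down: yaw + = turn -
if len(sys.argv)>5: t+=180*float(sys.argv[5])
r2=r*R.from_euler('x',t,degrees=True); D=np.array([x,y,z])-s["eef_pos"]
print("t",round(s["time"],2),"pos",s["eef_pos"].round(4),"jaw yaw",yaw.round(1),"tilt",r.apply([1,0,0]).round(3),"q",s["qpos"].round(2),"op",round(s["opening"],2),"F",s["contact_force"].round(1))
print("turn",round(t,2),"shift cm after",(r2.inv().apply(D)*100).round(2),"| unturned",(r.inv().apply(D)*100).round(2))
E
python3 plan.py 0.370 -0.2745 0.12 86.8
```

```text
t 0.2 pos [ 0.291  -0.6086  0.2305] jaw yaw -64.5 tilt [-0.     0.001 -1.   ] q [-1.27  0.29  1.58 -0.    1.28 -0.15] op 1.0 F [ 0.1 -0.1  0.3]
turn 28.74 shift cm after [ 11.09 -33.79  -6.03] | unturned [ 11.09 -26.72 -21.54]
```

Call:
drive_tool(
  steps=[
    [0,0,0,7.2,0.6],
    [0,0,0,7.2,0.6],
    [0,0,0,7.2,0.6],
    [0,0,0,7.1,0.6],
    [0,-4,-0.7,0,0.6],
    [0,-4,-0.7,0,0.6],
    [0,-4,-0.7,0,0.6],
    [0,-4,-0.7,0,0.6],
    [0,-4,-0.7,0,0.6],
    [0,-4,-0.7,0,0.6],
  ],
  force=40,
)

```text
time: 1.2
eef_pos: [0.3463, -0.37, 0.2311]
tcp_rot: [0.707, -0.02, -0.707, -0.02]
contact_force: [0.9, -0.6, -0.1]
opening: 0.601
```

Call:
drive_tool(
  steps=[
    [0,-3,-0.6,0,0.6],
    [0,-3,-0.6,0,0.6],
    [0,-2.5,-0.4,0,0.6],
    [0,0,0,0,0.6],
    [0,0,0,0,0.6],
  ],
)

```text
time: 1.7
eef_pos: [0.367, -0.2876, 0.2314]
tcp_rot: [0.707, -0.019, -0.707, -0.019]
contact_force: [0.6, 0.1, -0.5]
opening: 0.601
```

```bash
python3 plan.py 0.370 -0.2745 0.003 86.8; python3 -c "
from h import *
d=read_camera('wrist'); cv2.imwrite('pics/w1.png',d['frame'][:,:,::-1]); print(w2p(d,[.37,-.2745,.014]))"
```

```text
t 1.7 pos [ 0.367  -0.2876  0.2314] jaw yaw -93.1 tilt [ 0.    -0.001 -1.   ] q [-0.88 -0.19  2.07 -0.    1.26  0.74] op 0.6 F [ 0.6  0.1 -0.5]
turn 0.11 shift cm after [22.84 -1.35 -0.23] | unturned [22.84 -1.35 -0.23]
[306.18335451 203.969585  ]
```

View pics/w1.png

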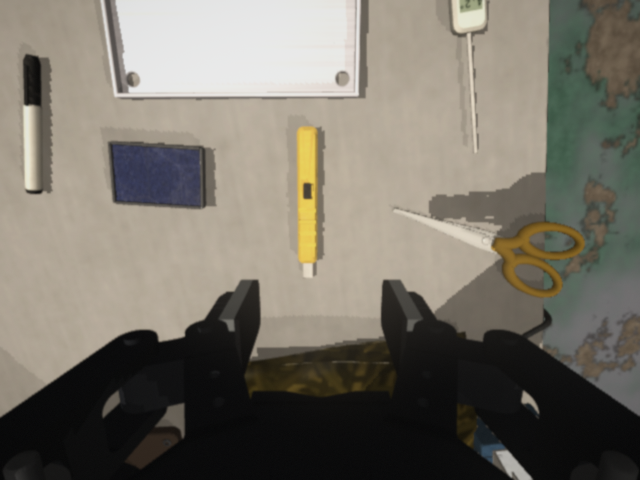

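The wrist view shows the cutter at (307,200). The prediction was (306,204), so it agrees. I'll descend and grip.

Call:
drive_tool(
  steps=[
    [3,-1.3,-0.2,0,0.6],
    [4,0,0,0,0.6],
    [4,0,0,0,0.6],
    [4,0,0,0,0.6],
    [3,0,0,0,0.6],
    [2,0,0,0,0.6],
    [1.5,0,0,0,0.6],
    [0.8,0,0,0,0.6],
    [0.3,0,0,0,0.6],
    [0,0,0,0,0.6],
  ],
)

```text
time: 2.75
eef_pos: [0.3696, -0.2755, 0.0054]
tcp_rot: [0.707, -0.02, -0.707, -0.02]
contact_force: [-0.9, -0.6, 0.5]
opening: 0.6
```

Call:
drive_tool(
  steps=[
    [0,0,0,0,0.1],
    [0,0,0,0,0.1],
    [0,0,0,0,0.1],
    [0,0,0,0,0.1],
    [0,0,0,0,0.1],
    [0,0,0,0,0.1],
  ],
)

```text
time: 3.35
eef_pos: [0.3703, -0.2756, 0.0064]
tcp_rot: [0.707, -0.02, -0.706, -0.019]
contact_force: [-0.2, -0.2, 6.1]
opening: 0.216
```

Call:
drive_tool(
  steps=[
    [-0.5,0,0,0,0.1],
    [-2,0,0,0,0.1],
    [-3,0,0,0,0.1],
    [-3,0,0,0,0.1],
    [-3,0,0,0,0.1],
    [-1,0,0,0,0.1],
    [0,0,0,0,0.1],
  ],
)

```text
time: 4.05
eef_pos: [0.3701, -0.2754, 0.1315]
tcp_rot: [0.708, -0.02, -0.706, -0.019]
contact_force: [-0.2, -0.5, -1.6]
opening: 0.217
```

```bash
cat > st.py <<'E'
# stand frame -> world; stand x axis ~ world +y
import sys,subprocess; from h import *
C=np.array([.585,.2365]); yaw=np.radians(86.9)
X=np.array([np.cos(yaw),np.sin(yaw)]); Y=np.array([-np.sin(yaw),np.cos(yaw)])
def sw(a,b): return C+a*X+b*Y
E
python3 - <<'E'
from st import *
print("cutter target",sw(.04,0),"marker",sw(-.04,0))
d=read_camera('wrist'); cv2.imwrite('pics/w2.png',d['frame'][:,:,::-1])
E
python3 plan.py 0.587 0.2764 0.11 86.9
```

```text
cutter target [0.58716315 0.27644147] marker [0.58283685 0.19655853]
t 4.1 pos [ 0.3694 -0.2745  0.1299] jaw yaw -93.2 tilt [-0.  0. -1.] q [-0.86 -0.08  2.18  0.    1.05  0.77] op 0.21 F [-0.4  0.3 -1.1]
turn -0.06 shift cm after [  1.99 -56.19 -18.75] | unturned [  1.99 -56.21 -18.7 ]
```

Call:
drive_tool(
  steps=[
    [0,-2,-0.7,0,0.1],
    [0,-4,-1.3,0,0.1],
    [0,-4.5,-1.5,0,0.1],
    [0,-4.5,-1.5,0,0.1],
    [0,-4.5,-1.5,0,0.1],
    [0,-4.5,-1.5,0,0.1],
    [0,-4.5,-1.5,0,0.1],
    [0,-4.5,-1.5,0,0.1],
    [0,-4.5,-1.5,0,0.1],
    [0,-4.5,-1.5,0,0.1],
  ],
)

```text
time: 5.1
eef_pos: [0.5312, 0.1387, 0.1273]
tcp_rot: [-0.705, 0.02, 0.709, 0.019]
contact_force: [0.7, -0.0, -1.1]
opening: 0.218
```

Call:
drive_tool(
  steps=[
    [0,-4.5,-1.5,0,0.1],
    [0,-4.5,-1.5,0,0.1],
    [0,-3.5,-1.2,0,0.1],
    [0,-1.7,-0.5,0,0.1],
    [0,0,0,0,0.1],
    [0,0,0,0,0.1],
  ],
)

```text
time: 5.7
eef_pos: [0.5857, 0.2756, 0.1274]
tcp_rot: [-0.705, 0.02, 0.708, 0.019]
contact_force: [-0.4, -1.3, 0.0]
opening: 0.216
```

```bash
python3 plan.py 0.587 0.2764 0.0125 86.9; python3 -c "
from h import *
d=read_camera('wrist'); cv2.imwrite('pics/w3.png',d['frame'][:,:,::-1])
from st import *
for a in (-1,1):
  for b in (-1,1): print(a,b,w2p(d,[*sw(a*.1,b*.078),.052]).round(0))
"
```

```text
t 5.7 pos [0.5857 0.2756 0.1274] jaw yaw -93.1 tilt [-0.005 -0.002 -1.   ] q [ 0.28  0.33  1.72 -0.    1.09  1.91] op 0.22 F [-0.4 -1.3  0. ]
turn -0.01 shift cm after [11.49 -0.11 -0.18] | unturned [11.49 -0.11 -0.18]
-1 -1 [561. 113.]
-1 1 [521. 352.]
1 -1 [212. 114.]
1 1 [231. 353.]
```

View pics/w3.png

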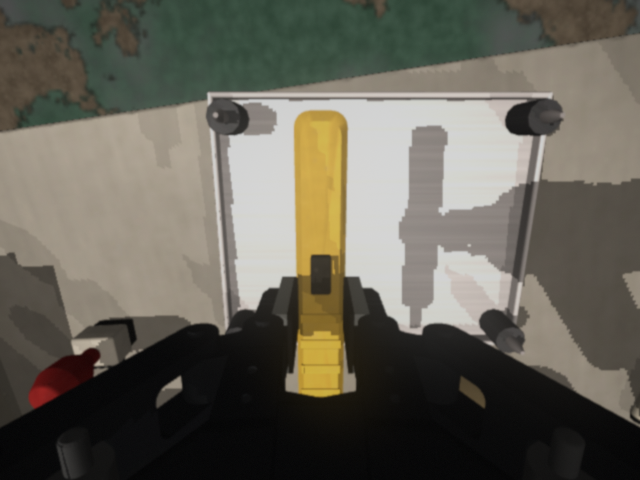

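Pin tips are at (213,115) and (560,115), against predictions of (212,114) and (561,113). The stand pose is therefore good to about 1 mm. The cutter is held between the posts, so I'll lower it.

Call:
drive_tool(
  steps=[
    [2,-0.1,-0.2,0,0.1],
    [3,0,0,0,0.1],
    [3,0,0,0,0.1],
    [1.5,0,0,0,0.1],
    [0.8,0,0,0,0.1],
    [0.5,0,0,0,0.1],
    [0.4,0,0,0,0.1],
    [0.1,0,0,0,0.1],
    [0,0,0,0,0.1],
  ],
)

```text
time: 6.65
eef_pos: [0.5899, 0.2771, 0.0183]
tcp_rot: [0.707, -0.019, -0.706, -0.02]
contact_force: [-0.3, -0.6, -0.3]
opening: 0.218
```

Call:
drive_tool(
  steps=[
    [0,0,0,0,0.4],
    [0,0,0,0,0.4],
    [0,0,0,0,0.4],
    [-1,0,0,0,0.4],
    [-3,0,0,0,0.4],
    [-4,0,0,0,0.4],
    [-4,0,0,0,0.4],
    [0,0,0,0,0.4],
  ],
)

```text
time: 7.45
eef_pos: [0.5939, 0.2784, 0.1466]
tcp_rot: [0.712, -0.018, -0.702, -0.021]
contact_force: [0.2, -0.3, 0.9]
opening: 0.399
```

```bash
python3 plan.py 0.462 -0.011 0.15 76.5
```

```text
t 7.45 pos [0.5939 0.2784 0.1466] jaw yaw -93.1 tilt [ 0.014  0.004 -1.   ] q [0.28 0.31 1.7  0.   1.11 1.91] op 0.4 F [ 0.2 -0.3  0.9]
turn 10.35 shift cm after [-0.65 31.21  6.06] | unturned [-0.65 29.62 11.57]
```

Call:
drive_tool(
  steps=[
    [0,0,0,5.2,0.5],
    [0,2,0.4,5.2,0.5],
    [0,4.5,0.9,0,0.5],
    [0,4.5,0.9,0,0.5],
    [0,4.5,0.9,0,0.5],
    [0,4.5,0.9,0,0.5],
    [0,4.5,0.9,0,0.5],
    [0,4.5,0.8,0,0.5],
    [0,2.1,0.4,0,0.5],
    [0,0,0,0,0.5],
  ],
)

```text
time: 8.45
eef_pos: [0.4579, -0.0137, 0.1375]
tcp_rot: [0.702, -0.085, -0.702, -0.085]
contact_force: [0.2, 1.0, -0.0]
opening: 0.501
```

```bash
python3 -c "
from h import *
d=read_camera('wrist'); cv2.imwrite('pics/w4.png',d['frame'][:,:,::-1]); print(w2p(d,[.462,-.011,.014]))
d=read_camera('top'); a=grid(ortho(d,.30,.72,.02,.52,.01,1500),.72,.52,1500,.05)
b=cv2.resize(d['frame'][:,:,::-1][130:300,180:360],None,fx=2,fy=2,interpolation=2)
w=cv2.imread('pics/w4.png'); c=np.zeros((480,800,3),np.uint8); c[:,:440]=w[:,100:540]; c[:340,440:]=b; cv2.imwrite('pics/c4.png',c)"; python3 plan.py 0.462 -0.011 0.003 76.5
```

```text
[314.51724312 224.32734281]
t 8.55 pos [ 0.459  -0.0119  0.1377] jaw yaw -103.6 tilt [ 0.001  0.    -1.   ] q [-0.25 -0.1   2.17  0.    1.07  1.56] op 0.5 F [ 0.3 -0.5 -0.1]
turn -0.14 shift cm after [13.47 -0.15 -0.26] | unturned [13.47 -0.15 -0.26]
```

View pics/c4.png

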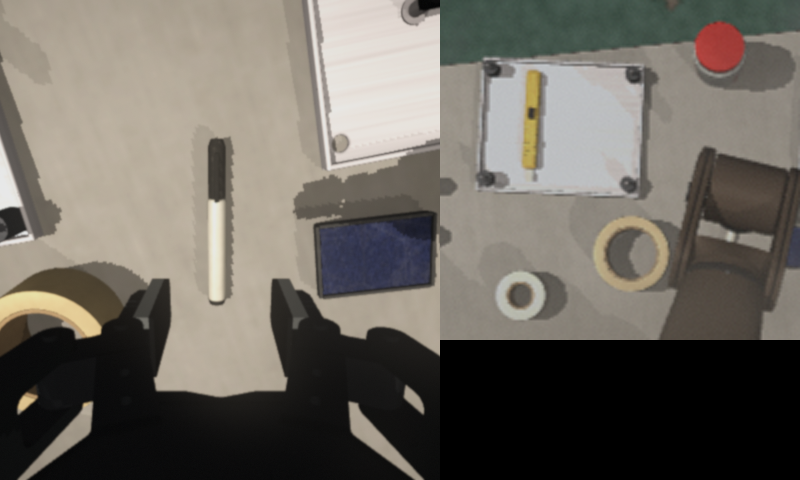

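The marker is at (317,221), against a prediction of (315,224). The cutter lies flat inside the stand. I'll descend on the marker.

Call:
drive_tool(
  steps=[
    [2,-0.2,-0.2,0,0.4],
    [4,0,0,0,0.4],
    [3,0,0,0,0.4],
    [2,0,0,0,0.4],
    [1,0,0,0,0.4],
    [1,0,0,0,0.4],
    [0.3,0,0,0,0.4],
    [0,0,0,0,0.4],
    [0,0,0,0,0.4],
    [0,0,0,0,0.4],
  ],
)

```text
time: 9.55
eef_pos: [0.4621, -0.0105, 0.0052]
tcp_rot: [0.703, -0.084, -0.701, -0.083]
contact_force: [0.6, -0.6, -0.3]
opening: 0.397
```

Call:
drive_tool(
  steps=[
    [0,0,0,0,0.05],
    [0,0,0,0,0.05],
    [0,0,0,0,0.05],
    [0,0,0,0,0.05],
    [0,0,0,0,0.05],
    [0,0,0,0,0.05],
    [0,0,0,0,0.05],
  ],
)

```text
time: 10.25
eef_pos: [0.4619, -0.0106, 0.0051]
tcp_rot: [0.703, -0.084, -0.702, -0.083]
contact_force: [-0.2, -0.1, 5.8]
opening: 0.154
```

Call:
drive_tool(
  steps=[
    [-0.5,0,0,0,0.05],
    [-2,0,0,0,0.05],
    [-3,0,0,0,0.05],
    [-3,0,0,0,0.05],
    [-3,0,0,0,0.05],
    [-1,0,0,0,0.05],
    [0,0,0,0,0.05],
  ],
)

```text
time: 10.95
eef_pos: [0.4621, -0.0105, 0.1306]
tcp_rot: [0.703, -0.084, -0.701, -0.083]
contact_force: [0.3, 0.2, -0.6]
opening: 0.155
```

```bash
python3 plan.py 0.583 0.197 0.15 86.9
```

```text
t 10.95 pos [ 0.4621 -0.0105  0.1306] jaw yaw -103.6 tilt [ 0.003 -0.001 -1.   ] q [-0.24 -0.08  2.17  0.    1.05  1.56] op 0.16 F [ 0.3  0.2 -0.6]
turn -10.46 shift cm after [ -1.92 -21.38 -10.96] | unturned [ -1.92 -23.01  -6.9 ]
```

Call:
drive_tool(
  steps=[
    [0,0,0,-5.3,0.05],
    [0,0,0,-5.2,0.05],
    [0,-3,-1.5,0,0.05],
    [0,-4,-2.1,0,0.05],
    [0,-4,-2.1,0,0.05],
    [0,-4,-2.1,0,0.05],
    [0,-3.4,-1.7,0,0.05],
    [0,-2,-1,0,0.05],
    [0,-1,-0.5,0,0.05],
    [0,0,0,0,0.05],
  ],
)

```text
time: 11.95
eef_pos: [0.5816, 0.198, 0.127]
tcp_rot: [-0.706, 0.019, 0.708, 0.018]
contact_force: [-0.3, -0.2, -0.2]
opening: 0.153
```

```bash
python3 plan.py 0.583 0.197 0.0115 86.9
```

```text
t 11.95 pos [0.5816 0.198  0.127 ] jaw yaw -93.0 tilt [-0.003 -0.001 -1.   ] q [ 0.16  0.26  1.81 -0.    1.08  1.79] op 0.15 F [-0.3 -0.2 -0.2]
turn 0.12 shift cm after [11.55  0.08 -0.18] | unturned [11.55  0.08 -0.18]
```

Call:
drive_tool(
  steps=[
    [2,0,0,0,0.05],
    [3,0,0,0,0.05],
    [3,0,0,0,0.05],
    [1.5,0,0,0,0.05],
    [1,0,0,0,0.05],
    [0.5,0,0,0,0.05],
    [0.4,0,0,0,0.05],
    [0,0,0,0,0.05],
    [0,0,0,0,0.05],
  ],
)

```text
time: 12.85
eef_pos: [0.5833, 0.1976, 0.0164]
tcp_rot: [0.708, -0.019, -0.706, -0.019]
contact_force: [-0.8, 0.7, -0.7]
opening: 0.155
```

```bash
python3 plan.py 0.583 0.197 0.0115 86.9
```

```text
t 12.85 pos [0.5833 0.1976 0.0164] jaw yaw -93.1 tilt [ 0.002  0.    -1.   ] q [ 0.16  0.41  1.85 -0.    0.88  1.79] op 0.16 F [-0.8  0.7 -0.7]
turn 0.05 shift cm after [0.49 0.07 0.03] | unturned [0.49 0.07 0.03]
```

Call:
drive_tool(
  steps=[
    [0.2,0,0,0,0.05],
    [0.2,0,0,0,0.05],
    [0,0,0,0,0.05],
    [0,0,0,0,0.4],
    [0,0,0,0,0.4],
    [0,0,0,0,0.4],
    [-1,0,0,0,0.4],
    [-3,0,0,0,0.4],
    [-4,0,0,0,0.4],
    [-4,0,0,0,0.4],
  ],
)

```text
time: 13.85
eef_pos: [0.5821, 0.1974, 0.1329]
tcp_rot: [-0.707, 0.019, 0.707, 0.019]
contact_force: [0.6, 0.2, 0.5]
opening: 0.4
```

Call:
drive_tool(
  steps=[
    [-4,0,-4,0,0.4],
    [-4,0,-4,0,0.4],
    [-4,0,0,0,0.4],
    [-1,0,0,0,0.4],
    [0,0,0,0,0.4],
  ],
)

```text
time: 14.35
eef_pos: [0.6542, 0.1939, 0.2556]
tcp_rot: [0.709, -0.019, -0.705, -0.019]
contact_force: [-0.7, -0.4, -0.5]
opening: 0.4
```

```bash
python3 plan.py 0.43 0.236 0.26 -3; python3 -c "
from h import *; from st import *
d=read_camera('wrist'); cv2.imwrite('pics/w5.png',d['frame'][:,:,::-1])
for a in (-1,1):
  for b in (-1,1): print(a,b,w2p(d,[*sw(a*.1,b*.078),.052]).round(0))
"
```

```text
t 14.35 pos [0.6542 0.1939 0.2556] jaw yaw -93.1 tilt [ 0.006  0.001 -1.   ] q [0.14 0.28 1.54 0.   1.32 1.76] op 0.4 F [-0.7 -0.4 -0.5]
turn 89.94 shift cm after [-0.56 22.6   3.03] | unturned [-0.56 -3.01 22.61]
-1 -1 [383. 203.]
-1 1 [376. 346.]
1 -1 [177. 203.]
1 1 [192. 346.]
```

View pics/w5.png

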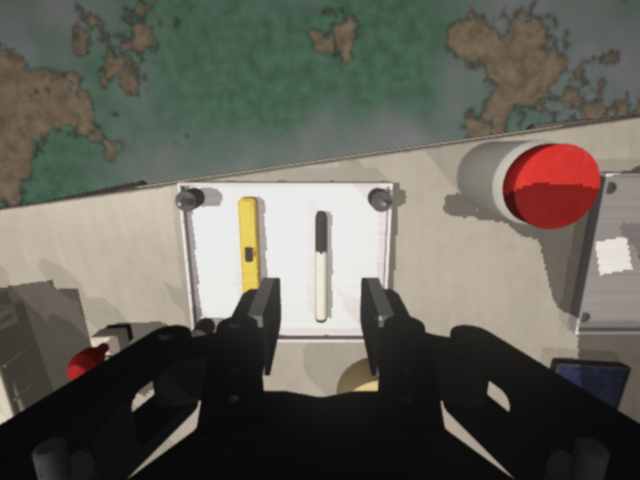

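Call:
drive_tool(
  steps=[
    [0,-0.5,3,0,0.4],
    [0,-0.5,4,0,0.4],
    [0,-0.5,4,0,0.4],
    [0,-0.5,4,0,0.4],
    [0,-0.5,3,0,0.4],
    [0,-0.5,2,0,0.4],
    [0,0,1,0,0.4],
    [0,0,0,0,0.4],
    [0,0,0,0,0.4],
    [0,0,0,0,0.4],
  ],
)

```text
time: 15.4
eef_pos: [0.4457, 0.2345, 0.2516]
tcp_rot: [-0.707, 0.019, 0.707, 0.019]
contact_force: [0.5, -0.6, -0.0]
opening: 0.398
```

```bash
python3 plan.py 0.572 -0.218 0.26 -2.7 -1; python3 -c "
from h import *; from st import *
d=read_camera('wrist'); cv2.imwrite('pics/w6.png',d['frame'][:,:,::-1])
import pickle; pickle.dump(d,open('w6.pkl','wb'))
P=[]
t=[]
for a in (-1,1):
  for b in (-1,1):
    u,v=w2p(d,[*sw(a*.1,b*.078),.036]).round(0).astype(int); print(a,b,u,v)
    t.append(cv2.resize(d['frame'][max(v-30,0):v+30,max(u-30,0):u+30,::-1],(280,280),interpolation=cv2.INTER_CUBIC))
cv2.imwrite('pics/t6.png',np.vstack([np.hstack([t[3],t[1]]),np.hstack([t[2],t[0]])]))
"
```

```text
t 15.4 pos [0.4457 0.2345 0.2516] jaw yaw -93.1 tilt [-0. -0. -1.] q [ 0.28 -0.11  1.97 -0.    1.29  1.91] op 0.4 F [ 0.5 -0.6 -0. ]
turn -90.4 shift cm after [-0.83 14.75 44.61] | unturned [ -0.83  44.5  -15.06]
-1 -1 425 -45
-1 1 413 144
1 -1 191 -45
1 1 206 144
```

View pics/t6.png

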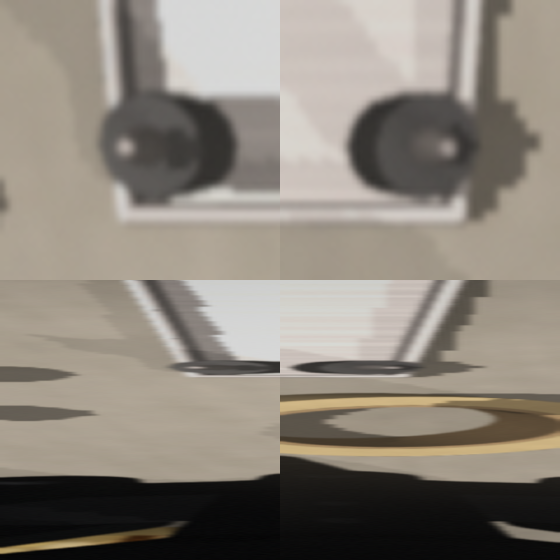

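Call:
drive_tool(
  steps=[
    [0,0,-2,0,0.4],
    [0,0,-4,0,0.4],
    [0,0,-3,0,0.4],
    [0,0,-1.5,0,0.4],
    [0,0,0,0,0.4],
    [0,0,0,0,0.4],
    [0,0,0,0,0.4],
  ],
)

```text
time: 16.15
eef_pos: [0.5492, 0.2293, 0.2518]
tcp_rot: [-0.707, 0.019, 0.707, 0.019]
contact_force: [-0.5, 0.5, -0.1]
opening: 0.405
```

```bash
python3 plan.py 0.541 -0.218 0.25 86.9; python3 -c "
from h import *; import pickle
d=read_camera('wrist'); pickle.dump((d,readout.get_state()),open('w7.pkl','wb'))"
```

```text
t 16.15 pos [0.5492 0.2293 0.2518] jaw yaw -93.0 tilt [-0.001 -0.    -1.   ] q [0.23 0.1  1.76 0.   1.29 1.85] op 0.41 F [-0.5  0.5 -0.1]
turn 0.05 shift cm after [ 0.19 44.71 -1.6 ] | unturned [ 0.19 44.71 -1.56]
```

Call:
drive_tool(
  steps=[
    [0,3,0,0,0.4],
    [0,5,-0.2,0,0.4],
    [0,5,-0.2,0,0.4],
    [0,5,-0.2,0,0.4],
    [0,5,-0.2,0,0.4],
    [0,5,-0.2,0,0.4],
    [0,5,-0.2,0,0.4],
    [0,5,-0.2,0,0.4],
    [0,4,-0.1,0,0.4],
    [0,2.7,0,0,0.4],
  ],
)

```text
time: 17.2
eef_pos: [0.5402, -0.2198, 0.2525]
tcp_rot: [0.707, -0.02, -0.707, -0.019]
contact_force: [0.1, 1.1, -0.9]
opening: 0.4
```

Call:
drive_tool(
  steps=[
    [0,0,0,0,0.4],
    [0,0,0,0,0.4],
    [0,0,0,0,0.4],
    [0,0,0,0,0.4],
  ],
)

```text
time: 17.6
eef_pos: [0.5411, -0.2161, 0.2522]
tcp_rot: [0.707, -0.018, -0.707, -0.018]
contact_force: [0.1, 0.9, -0.0]
opening: 0.399
```

```bash
python3 plan.py 0.572 -0.218 0.25 -2.7 -1; python3 -c "
from h import *; from st import *; import pickle
d,s=pickle.load(open('w7.pkl','rb'))
e=read_camera('wrist'); pickle.dump((e,readout.get_state()),open('w8.pkl','wb'))
T=[]
def tw(a,b):
  yw=np.radians(87.3); return np.array([.572,-.2185])+a*np.array([np.cos(yw),np.sin(yw)])+b*np.array([-np.sin(yw),np.cos(yw)])
for D,f,z in ((d,sw,.052),(e,tw,.005)):
  row=[]
  for a in (1,-1):
    for b in (-1,1):
      u,v=w2p(D,[*f(a*.1,b*.078),z]); print(a,b,u.round(1),v.round(1))
      t=cv2.getRectSubPix(np.ascontiguousarray(D['frame'][:,:,::-1]),(40,40),(float(u),float(v)))
      t=cv2.resize(t,(200,200),interpolation=cv2.INTER_CUBIC); cv2.line(t,(100,90),(100,110),(0,0,255)); cv2.line(t,(90,100),(110,100),(0,0,255)); row.append(t)
  T.append(np.hstack(row))
cv2.imwrite('pics/t8.png',np.vstack(T))
"
```

```text
t 17.6 pos [ 0.5411 -0.2161  0.2522] jaw yaw -92.9 tilt [ 0.  0. -1.] q [-0.55  0.07  1.79  0.    1.29  1.07] op 0.4 F [ 0.1  0.9 -0. ]
turn -90.25 shift cm after [0.22 3.1  0.04] | unturned [ 0.22  0.03 -3.1 ]
1 -1 196.0 83.0
1 1 210.0 251.4
-1 -1 422.1 83.2
-1 1 410.5 251.4
1 -1 221.5 95.5
1 1 232.0 243.0
-1 -1 418.4 94.6
-1 1 409.2 242.2
```

View pics/t8.png

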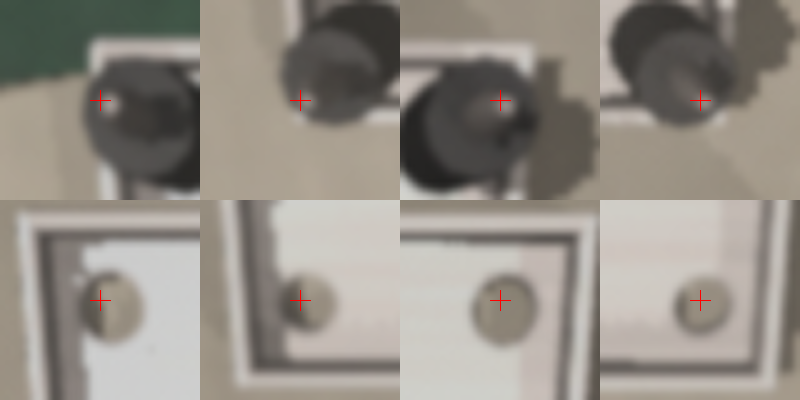

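```bash
python3 - <<'E'
from h import *; import pickle
def fit(D,px,z):
    M=np.array([[.1,-.078],[.1,.078],[-.1,-.078],[-.1,.078]])
    W=np.array([p2w(D,*p,z)[:2] for p in px]); c=W.mean(0)
    H=M.T@(W-c); ang=np.arctan2(H[0,1]-H[1,0],H[0,0]+H[1,1])
    Rm=np.array([[np.cos(ang),-np.sin(ang)],[np.sin(ang),np.cos(ang)]])
    print("centre",c.round(4),"yaw",np.degrees(ang).round(2),"scale",(np.linalg.norm(W-c,axis=1).mean()/np.hypot(.1,.078)).round(4),"res mm",((W-c-M@Rm.T)*1e3).round(1).tolist())
d,s=pickle.load(open('w7.pkl','rb')); e,s2=pickle.load(open('w8.pkl','rb'))
print(s["eef_pos"],s2["eef_pos"])
fit(d,[(203.4,87),(216.2,246.8),(418.5,87),(407.3,246.8)],.036)
fit(e,[(224.1,97.3),(233.8,243.8),(419.4,96.6),(409.7,243.2)],.005)
E
python3 plan.py 0.5705 -0.2195 0.25 -2.7 -1
```

```text
[0.54913191 0.22939458 0.25200406] [ 0.54114326 -0.21626752  0.25222275]
centre [0.5844 0.2353] yaw 86.91 scale 0.9952 res mm [[-0.6, -0.2], [0.5, -0.5], [-0.5, 0.1], [0.6, 0.6]]
centre [ 0.5705 -0.22  ] yaw 87.19 scale 0.9938 res mm [[-0.5, -0.8], [0.3, -0.6], [-0.3, 0.6], [0.5, 0.8]]
t 17.65 pos [ 0.5411 -0.2163  0.2522] jaw yaw -93.0 tilt [ 0.  0. -1.] q [-0.55  0.07  1.79  0.    1.29  1.07] op 0.4 F [0.2 0.5 0.3]
turn -90.25 shift cm after [0.22 2.95 0.18] | unturned [ 0.22  0.17 -2.95]
```

Call:
drive_tool(
  steps=[
    [0,0,0,-8.5,0.5],
    [0,0,0,-8.5,0.5],
    [0,0,0,-8.5,0.5],
    [0,0,0,-8.5,0.5],
    [0,0,0,-8.5,0.5],
    [0,0,0,-8.5,0.5],
    [0,0,0,-8.5,0.5],
    [0,0,0,-8.5,0.5],
    [0,0,0,-8.5,0.5],
    [0,0,0,-8.5,0.5],
  ],
)

```text
time: 18.65
eef_pos: [0.5412, -0.2166, 0.2521]
tcp_rot: [0.532, 0.466, -0.532, 0.466]
contact_force: [-0.0, -0.2, -0.1]
opening: 0.497
```

Call:
drive_tool(
  steps=[
    [0,1,0,-5.2,0.5],
    [0,1.9,0.2,0,0.5],
    [3,0,0,0,0.5],
    [4,0,0,0,0.5],
    [3,0,0,0,0.5],
    [2,0,0,0,0.5],
    [1,0,0,0,0.5],
    [0,0,0,0,0.5],
    [0,0,0,0,0.5],
    [0,0,0,0,0.5],
  ],
)

```text
time: 19.65
eef_pos: [0.5709, -0.2224, 0.1241]
tcp_rot: [0.513, 0.486, -0.512, 0.489]
contact_force: [0.6, -0.1, 0.2]
opening: 0.498
```

```bash
python3 plan.py 0.5705 -0.2200 0.0145 -2.81
```

```text
t 19.65 pos [ 0.5709 -0.2224  0.1241] jaw yaw -2.8 tilt [ 0.003 -0.002 -1.   ] q [-0.54  0.26  1.82 -0.    1.06 -0.49] op 0.5 F [ 0.6 -0.1  0.2]
turn -0.03 shift cm after [10.96 -0.09 -0.26] | unturned [10.96 -0.09 -0.26]
```

Call:
drive_tool(
  steps=[
    [3,0,-0.2,0,0.5],
    [3,0,0,0,0.5],
    [2,0,0,0,0.5],
    [1.5,0,0,0,0.5],
    [1,0,0,0,0.5],
    [0.4,0,0,0,0.5],
    [0,0,0,0,0.5],
    [0,0,0,0,0.5],
  ],
  force=100,
)

```text
time: 20.45
eef_pos: [0.5707, -0.2204, 0.0142]
tcp_rot: [0.512, 0.487, -0.512, 0.488]
contact_force: [-0.3, -0.3, -0.2]
opening: 0.498
```

```bash
python3 plan.py 0.5705 -0.2200 0.0145 -2.81
```

```text
t 20.45 pos [ 0.5707 -0.2204  0.0142] jaw yaw -2.9 tilt [ 0.002 -0.001 -1.   ] q [-0.53  0.41  1.86 -0.    0.87 -0.48] op 0.5 F [-0.3 -0.3 -0.2]
turn -0.05 shift cm after [-0.03 -0.02 -0.04] | unturned [-0.03 -0.02 -0.04]
```

Call:
drive_tool(
  steps=[
    [0,0,0,0,0],
    [0,0,0,0,0],
    [0,0,0,0,0],
    [0,0,0,0,0],
    [0,0,0,0,0],
    [0,0,0,0,0],
    [0,0,0,0,0],
    [0,0,0,0,0],
  ],
  force=100,
)

```text
time: 21.25
eef_pos: [0.5705, -0.2203, 0.0141]
tcp_rot: [0.512, 0.487, -0.512, 0.488]
contact_force: [-1.3, 0.9, 5.9]
opening: 0.119
```

Call:
drive_tool(
  steps=[
    [-0.5,0,0,0,0],
    [-1,0,0,0,0],
    [-2,0,0,0,0],
    [-3,0,0,0,0],
    [-3,0,0,0,0],
    [-3,0,0,0,0],
    [-2,0,0,0,0],
    [-0.5,0,0,0,0],
    [0,0,0,0,0],
    [0,0,0,0,0],
  ],
)

```text
time: 22.25
eef_pos: [0.5687, -0.2193, 0.1609]
tcp_rot: [-0.512, -0.489, 0.513, -0.486]
contact_force: [-0.9, -0.4, -4.0]
opening: 0.124
```

```bash
python3 plan.py 0.5844 0.2353 0.15 -3.1; python3 -c "
from h import *; import pickle
e=read_camera('wrist'); pickle.dump((e,readout.get_state()),open('w9.pkl','wb'))"
```

```text
t 22.25 pos [ 0.5687 -0.2193  0.1609] jaw yaw -2.9 tilt [-0.003  0.002 -1.   ] q [-0.53  0.21  1.8  -0.    1.13 -0.48] op 0.12 F [-0.9 -0.4 -4. ]
turn 0.24 shift cm after [  1.17  -0.88 -45.47] | unturned [  1.17  -0.69 -45.48]
```

```bash
python3 -c "
from h import *
a=read_camera('top'); b=read_camera('scene')
for z in (.05,.08,.1,.12,.14,.16,.18): 
  p=p2w(a,320,153,z); print(z,p.round(3),w2p(b,p).round(0))"
```

```text
0.05 [0.691 0.009 0.05 ] [247. 197.]
0.08 [0.684 0.009 0.08 ] [248. 189.]
0.1 [0.68  0.009 0.1  ] [248. 184.]
0.12 [0.676 0.009 0.12 ] [249. 178.]
0.14 [0.672 0.01  0.14 ] [249. 172.]
0.16 [0.668 0.01  0.16 ] [250. 167.]
0.18 [0.663 0.01  0.18 ] [251. 161.]
```

The jar lid triangulates to about 0.12 m high at (0.676, 0.009). I'll raise the tray a little more and carry it over.

Call:
drive_tool(
  steps=[
    [-2,0,0,0.2,0],
    [-2,0,-1,0,0],
    [0,0,-2,0,0],
    [0,-0.1,-3,0,0],
    [0,-0.1,-4,0,0],
    [0,-0.1,-4,0,0],
    [0,-0.1,-4,0,0],
    [0,-0.1,-4,0,0],
    [0,-0.1,-4,0,0],
    [0,-0.1,-4,0,0],
  ],
)

```text
time: 23.4
eef_pos: [0.5782, 0.0816, 0.2019]
tcp_rot: [-0.513, -0.487, 0.514, -0.486]
contact_force: [0.7, 0.6, -4.4]
opening: 0.118
```

Call:
drive_tool(
  steps=[
    [0,-0.1,-4,0,0],
    [0,-0.1,-4,0,0],
    [0,0,-3,0,0],
    [0,0,-2,0,0],
    [0,0,-1.5,0,0],
    [1,0,-0.5,0,0],
    [2,0,0,0,0],
    [1,0,0,0,0],
    [0,0,0,0,0],
    [0,0,0,0,0],
  ],
)

```text
time: 24.4
eef_pos: [0.5849, 0.2291, 0.1626]
tcp_rot: [-0.513, -0.486, 0.514, -0.486]
contact_force: [0.8, 0.1, -3.8]
opening: 0.123
```

```bash
python3 plan.py 0.5844 0.2350 0.10 -3.1
```

```text
t 24.4 pos [0.5849 0.2291 0.1626] jaw yaw -3.1 tilt [-0.001 -0.    -1.   ] q [ 0.21  0.25  1.75 -0.    1.14  0.27] op 0.12 F [ 0.8  0.1 -3.8]
turn -0.02 shift cm after [ 6.26 -0.08 -0.58] | unturned [ 6.26 -0.08 -0.58]
```

Call:
drive_tool(
  steps=[
    [1,0,-0.3,0,0],
    [2,0,-0.3,0,0],
    [2,0,0,0,0],
    [1.5,0,0,0,0],
    [1,0,0,0,0],
    [0.7,0,0,0,0],
    [0,0,0,0,0],
    [0,0,0,0,0],
    [0,0,0,0,0],
  ],
)

```text
time: 25.3
eef_pos: [0.5861, 0.2361, 0.0823]
tcp_rot: [0.514, 0.486, -0.512, 0.487]
contact_force: [-0.3, -0.9, -3.7]
opening: 0.122
```

```bash
python3 plan.py 0.5844 0.2350 0.0501 -3.1; python3 - <<'E'
from h import *
d=read_camera('wrist'); w=d['frame'][:,:,::-1]; s=readout.get_state()
t=read_camera('top')
T=[]
yw=np.radians(86.9)
for a in (1,-1):
  for b in (1,-1):
    p=np.array([.5844,.2353])+a*.1*np.array([np.cos(yw),np.sin(yw)])+b*.078*np.array([-np.sin(yw),np.cos(yw)])
    u,v=w2p(t,[*p,.052]); 
    T.append(cv2.resize(cv2.getRectSubPix(np.ascontiguousarray(t['frame'][:,:,::-1]),(16,16),(float(u),float(v))),(160,120)))
cv2.imwrite('pics/c10.png',np.hstack([w,np.vstack(T)]))
E
```

```text
t 25.3 pos [0.5861 0.2361 0.0823] jaw yaw -3.1 tilt [ 0.002  0.    -1.   ] q [ 0.22  0.35  1.79 -0.    1.    0.28] op 0.12 F [-0.3 -0.9 -3.7]
turn 0.04 shift cm after [ 3.22 -0.17  0.12] | unturned [ 3.22 -0.17  0.12]
```

View pics/c10.png

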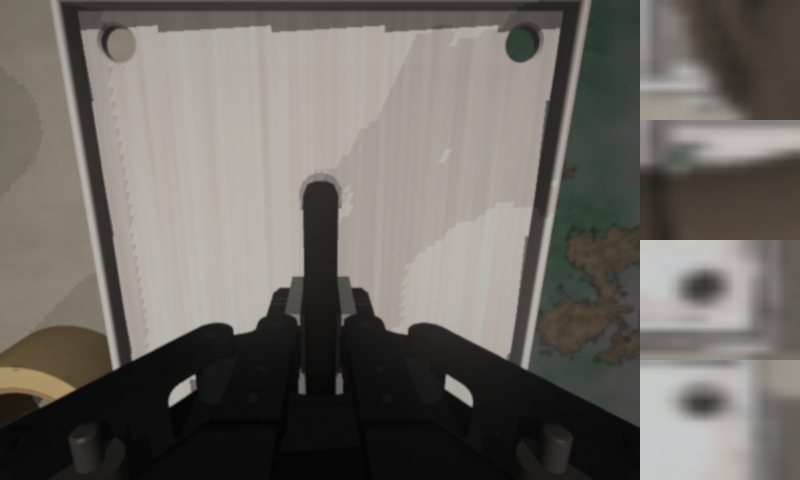

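```bash
python3 - <<'E'
from h import *
d=read_camera('wrist'); s=readout.get_state(); print(s["eef_pos"])
yw=np.radians(86.91)
for b,px in ((1,(121,43.5)),(-1,(520.5,44))):
    pin=np.array([.5844,.2353])-.1*np.array([np.cos(yw),np.sin(yw)])+b*.078*np.array([-np.sin(yw),np.cos(yw)])
    h=p2w(d,*px,s["eef_pos"][2]-.0141+.005)[:2]
    print(b,"pin",pin.round(4),"hole",h.round(4),"diff mm",((h-pin)*1e3).round(1))
E
python3 plan.py 0.5844 0.2350 0.0501 -3.1
```

```text
[0.5857222  0.23598584 0.08190989]
1 pin [0.5011 0.1396] hole [0.5153 0.3401] diff mm [ 14.2 200.5]
-1 pin [0.6569 0.1312] hole [0.6675 0.3318] diff mm [ 10.6 200.6]
t 25.45 pos [0.5857 0.236  0.0819] jaw yaw -3.1 tilt [ 0.001  0.    -1.   ] q [ 0.22  0.35  1.79 -0.    1.    0.28] op 0.12 F [ 0.   0.2 -4.1]
turn 0.04 shift cm after [ 3.18 -0.13  0.11] | unturned [ 3.18 -0.13  0.11]
```

The held tray's holes are offset from the pins by about the same 1.5 mm as the TCP error. I'll correct it and lower slowly.

Call:
drive_tool(
  steps=[
    [0.4,-0.1,0.1,0,0],
    [0.4,0,0,0,0],
    [0.4,0,0,0,0],
    [0.2,0,0,0,0],
    [0.2,0,0,0,0],
    [0,0,0,0,0],
    [0,0,0,0,0],
  ],
)

```text
time: 26.15
eef_pos: [0.5842, 0.2349, 0.0651]
tcp_rot: [0.513, 0.486, -0.513, 0.486]
contact_force: [-0.1, -0.0, -3.7]
opening: 0.121
```

```bash
python3 plan.py 0.5844 0.2350 0.0501 -3.1
```

```text
t 26.15 pos [0.5842 0.2349 0.0651] jaw yaw -3.1 tilt [ 0.  0. -1.] q [0.22 0.37 1.8  0.   0.97 0.27] op 0.12 F [-0.1 -0.  -3.7]
turn 0.04 shift cm after [ 1.5   0.02 -0.01] | unturned [ 1.5   0.02 -0.01]
```

Call:
drive_tool(
  steps=[
    [0.2,0,0,0,0],
    [0.2,0,0,0,0],
    [0.2,0,0,0,0],
    [0.2,0,0,0,0],
    [0.2,0,0,0,0],
    [0.2,0,0,0,0],
    [0,0,0,0,0],
    [0,0,0,0,0],
  ],
)

```text
time: 26.95
eef_pos: [0.5841, 0.2349, 0.053]
tcp_rot: [-0.513, -0.486, 0.513, -0.486]
contact_force: [-0.1, 0.5, -4.2]
opening: 0.119
```

Call:
drive_tool(
  steps=[
    [0.1,0,0,0,0],
    [0.1,0,0,0,0],
    [0.1,0,0,0,0],
    [0,0,0,0,0],
    [0,0,0,0,0],
  ],
)

```text
time: 27.45
eef_pos: [0.5843, 0.235, 0.0502]
tcp_rot: [0.513, 0.486, -0.513, 0.487]
contact_force: [-0.3, -0.1, -2.8]
opening: 0.117
```

Call:
drive_tool(
  steps=[
    [0,0,0,0,0.4],
    [0,0,0,0,0.4],
    [0,0,0,0,0.4],
    [0,0,0,0,0.4],
    [-1,0,0,0,0.4],
    [-3,0,0,0,0.4],
    [-4,0,0,0,0.4],
    [-4,0,0,0,0.4],
    [-3,0,0,0,0.4],
    [-1,0,0,0,0.4],
  ],
)

```text
time: 28.45
eef_pos: [0.5863, 0.2355, 0.216]
tcp_rot: [0.516, 0.485, -0.51, 0.488]
contact_force: [0.4, 0.0, 0.3]
opening: 0.4
```

```bash
python3 plan.py 0.545 -0.430 0.22 95.8
```

```text
t 28.45 pos [0.5863 0.2355 0.216 ] jaw yaw -3.1 tilt [ 0.009  0.002 -1.   ] q [ 0.22  0.2   1.71 -0.    1.22  0.27] op 0.4 F [0.4 0.  0.3]
turn 81.15 shift cm after [-0.57 65.79 10.84] | unturned [-0.57 -0.58 66.67]
```

Call:
drive_tool(
  steps=[
    [0,0,3,0,0.5],
    [0,0,5,0,0.5],
    [0,0,5,0,0.5],
    [0,0,5,0,0.5],
    [0,0,5,0,0.5],
    [0,0,5,0,0.5],
    [0,0,5,0,0.5],
    [0,0,5,0,0.5],
    [0,0,5,0,0.5],
    [0,0,5,0,0.5],
  ],
)

```text
time: 29.45
eef_pos: [0.5575, -0.2461, 0.2089]
tcp_rot: [-0.513, -0.487, 0.513, -0.486]
contact_force: [0.4, 1.2, 0.4]
opening: 0.502
```

Call:
drive_tool(
  steps=[
    [0,-0.3,5,0,0.5],
    [0,-0.3,5,0,0.5],
    [0,0,5,0,0.5],
    [0,0,3,0,0.5],
    [0,0,0,8.5,0.5],
    [0,0,0,8.5,0.5],
    [0,0,0,8.5,0.5],
    [0,0,0,8.5,0.5],
    [0,0,0,8.5,0.5],
    [0,0,0,8.5,0.5],
  ],
)

```text
time: 30.45
eef_pos: [0.5425, -0.4232, 0.2084]
tcp_rot: [-0.673, -0.217, 0.674, -0.215]
contact_force: [1.0, -0.4, 0.7]
opening: 0.499
```

Call:
drive_tool(
  steps=[
    [0,0,0,8.5,0.6],
    [0,0,0,8.5,0.6],
    [0,0,0,8.5,0.6],
    [0,0,0,4.6,0.6],
    [0,0,0,0,0.6],
    [0,0,0,0,0.6],
  ],
  force=40,
)

```text
time: 31.05
eef_pos: [0.5427, -0.4233, 0.209]
tcp_rot: [-0.706, -0.037, 0.707, -0.036]
contact_force: [-0.5, 0.4, -0.4]
opening: 0.599
```

```bash
python3 plan.py 0.545 -0.430 0.004 95.8; python3 - <<'E'
from h import *; from st import *
d=read_camera('wrist'); w=np.ascontiguousarray(d['frame'][:300,:,::-1]); print(w2p(d,[.545,-.43,.016]))
t=read_camera('top')
o=ortho(t,.45,.72,.09,.37,.045,1100)
c=np.zeros((600,640,3),np.uint8); c[:300]=w; c[300:597,:308]=o[:297]
s=read_camera('scene')['frame'][220:320,160:310,::-1]; c[300:500,320:620]=cv2.resize(s,None,fx=2,fy=2)
cv2.imwrite('pics/c11.png',c)
E
```

```text
t 31.05 pos [ 0.5427 -0.4233  0.209 ] jaw yaw -84.1 tilt [-0.001  0.001 -1.   ] q [-0.81  0.33  1.56  0.    1.25  0.66] op 0.6 F [-0.5  0.4 -0.4]
turn 0.14 shift cm after [20.5   0.72 -0.19] | unturned [20.5   0.72 -0.18]
[327.05297814 208.79669206]Traceback (most recent call last):
  File "<stdin>", line 5, in <module>
ValueError: could not broadcast input array from shape (296,308,3) into shape (297,308,3)
```

```bash
python3 - <<'E'
from h import *; from st import *
d=read_camera('wrist'); w=np.ascontiguousarray(d['frame'][:300,:,::-1]); print(w2p(d,[.545,-.43,.016]))
t=read_camera('top')
o=ortho(t,.45,.72,.09,.37,.045,1100)
c=np.zeros((600,640,3),np.uint8); c[:300]=w; c[300:300+o.shape[0],:o.shape[1]]=o
s=read_camera('scene')['frame'][220:320,160:310,::-1]; c[300:500,320:620]=cv2.resize(s,None,fx=2,fy=2)
cv2.imwrite('pics/c11.png',c)
E
```

```text
[326.74298027 208.93566556]
```

View pics/c11.png

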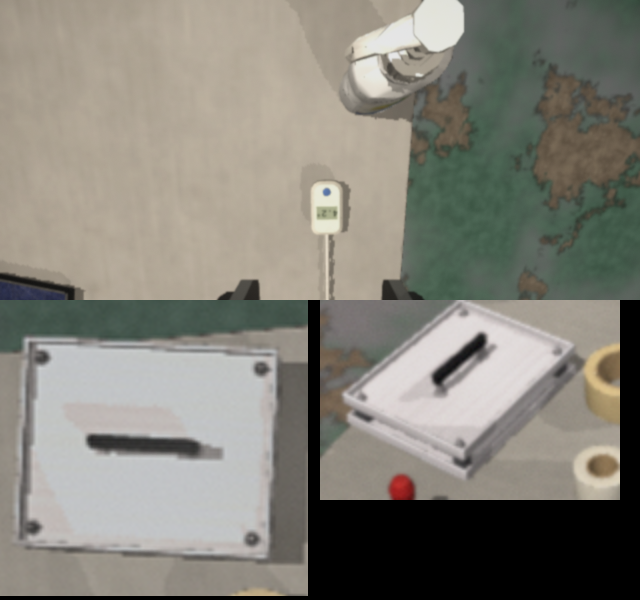

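All four pins show in the tray holes and it sits level. The thermometer body is at (326,207), against a prediction of (327,209). I'll descend on it.

Call:
drive_tool(
  steps=[
    [3,0.7,-0.1,0,0.6],
    [4,0,-0.1,0,0.6],
    [4,0,0,0,0.6],
    [4,0,0,0,0.6],
    [2.5,0,0,0,0.6],
    [1.5,0,0,0,0.6],
    [0.8,0,0,0,0.6],
    [0.3,0,0,0,0.6],
    [0,0,0,0,0.6],
    [0,0,0,0,0.6],
  ],
)

```text
time: 32.3
eef_pos: [0.5466, -0.4313, 0.011]
tcp_rot: [0.707, 0.035, -0.705, 0.037]
contact_force: [0.2, 0.0, -0.1]
opening: 0.601
```

Call:
drive_tool(
  steps=[
    [0,0,0,0,0.2],
    [0,0,0,0,0.2],
    [0,0,0,0,0.2],
    [0,0,0,0,0.2],
    [0,0,0,0,0.2],
    [0,0,0,0,0.2],
    [0,0,0,0,0.2],
  ],
)

```text
time: 33.0
eef_pos: [0.5465, -0.4311, 0.0107]
tcp_rot: [0.707, 0.035, -0.706, 0.037]
contact_force: [-0.3, 0.8, 4.8]
opening: 0.321
```

Call:
drive_tool(
  steps=[
    [-0.5,0,0,0,0.2],
    [-2,0,0,0,0.2],
    [-3,0,0,0,0.2],
    [-4,0,0,0,0.2],
    [-4,0,0,0,0.2],
    [-3,0,0,0,0.2],
    [-1,0,0,0,0.2],
    [0,0,0,0,0.2],
  ],
)

```text
time: 33.8
eef_pos: [0.5464, -0.4311, 0.1868]
tcp_rot: [0.707, 0.035, -0.705, 0.037]
contact_force: [-0.6, -0.6, -0.8]
opening: 0.321
```

```bash
python3 - <<'E'
from st import *
C[:]=[.5844,.2353]; print(sw(.054,-.047),sw(.054,.047))
E
python3 plan.py 0.634 0.287 0.18 -3.1 ; python3 plan.py 0.634 0.287 0.18 95.8
```

```text
[0.63425148 0.28667928] [0.54038903 0.29176268]
t 33.8 pos [ 0.5464 -0.4311  0.1868] jaw yaw -84.2 tilt [ 0.003 -0.003 -1.   ] q [-0.81  0.36  1.56 -0.    1.21  0.66] op 0.32 F [-0.6 -0.6 -0.8]
turn -81.06 shift cm after [  0.48   4.87 -72.18] | unturned [  0.48 -70.55 -16.03]
t 33.8 pos [ 0.5464 -0.4311  0.1868] jaw yaw -84.2 tilt [ 0.003 -0.003 -1.   ] q [-0.81  0.36  1.56 -0.    1.21  0.66] op 0.32 F [-0.6 -0.6 -0.8]
turn 0.04 shift cm after [  0.48 -70.56 -15.98] | unturned [  0.48 -70.55 -16.03]
```

Call:
drive_tool(
  steps=[
    [0,-2,-0.4,0,0.2],
    [0,-4,-0.9,0,0.2],
    [0,-4.6,-1,0,0.2],
    [0,-4.8,-1.1,0,0.2],
    [0,-4.8,-1.1,0,0.2],
    [0,-4.8,-1.1,0,0.2],
    [0,-4.8,-1.1,0,0.2],
    [0,-4.8,-1.1,0,0.2],
    [0,-4.8,-1.1,0,0.2],
    [0,-4.8,-1.1,0,0.2],
  ],
)

```text
time: 34.8
eef_pos: [0.5978, 0.0227, 0.1808]
tcp_rot: [-0.704, -0.037, 0.708, -0.036]
contact_force: [0.7, -0.1, -0.3]
opening: 0.323
```

Call:
drive_tool(
  steps=[
    [0,-4.8,-1.1,0,0.2],
    [0,-4.8,-1.1,0,0.2],
    [0,-4.8,-1.1,0,0.2],
    [0,-4.8,-1.1,0,0.2],
    [0,-4.2,-1,0,0.2],
    [0,-2.6,-0.6,0,0.2],
    [0,0,0,-7,0.2],
    [0,0,0,-8.5,0.2],
    [0,0,0,-8.5,0.2],
    [0,0,0,-8.5,0.2],
  ],
)

```text
time: 35.8
eef_pos: [0.6306, 0.2848, 0.1801]
tcp_rot: [-0.665, -0.235, 0.669, -0.234]
contact_force: [-0.4, -0.1, 0.1]
opening: 0.323
```

Call:
drive_tool(
  steps=[
    [0,0,0,-8.5,0.2],
    [0,0,0,-8.5,0.2],
    [0,0,0,-8.5,0.2],
    [0,0,0,-8.5,0.2],
    [0,0,0,-8.5,0.2],
    [0,0,0,-6,0.2],
    [0,0,0,0,0.2],
    [0,0,0,0,0.2],
    [0,0,0,0,0.2],
  ],
)

```text
time: 36.7
eef_pos: [0.6325, 0.2844, 0.1827]
tcp_rot: [-0.513, -0.486, 0.515, -0.485]
contact_force: [0.3, 0.3, 0.1]
opening: 0.32
```

```bash
python3 plan.py 0.6343 0.2867 0.0525 -3.1
```

```text
t 36.7 pos [0.6325 0.2844 0.1827] jaw yaw -3.2 tilt [-0.002 -0.001 -1.   ] q [0.28 0.37 1.57 0.   1.21 0.33] op 0.32 F [0.3 0.3 0.1]
turn -0.13 shift cm after [13.02  0.2  -0.25] | unturned [13.02  0.19 -0.25]
```

Call:
drive_tool(
  steps=[
    [2,0.2,-0.2,0,0.2],
    [3,0,0,0,0.2],
    [3,0,0,0,0.2],
    [2,0,0,0,0.2],
    [1.5,0,0,0,0.2],
    [0.8,0,0,0,0.2],
    [0.3,0,0,0,0.2],
    [0,0,0,0,0.2],
    [0,0,0,0,0.2],
    [0,0,0,0,0.2],
  ],
)

```text
time: 37.7
eef_pos: [0.6364, 0.2864, 0.0595]
tcp_rot: [0.514, 0.486, -0.513, 0.486]
contact_force: [-0.5, -0.2, -0.1]
opening: 0.322
```

```bash
python3 plan.py 0.6343 0.2867 0.052 -3.1
```

```text
t 37.7 pos [0.6364 0.2864 0.0595] jaw yaw -3.2 tilt [ 0.002  0.001 -1.   ] q [0.28 0.5  1.62 0.   1.01 0.33] op 0.32 F [-0.5 -0.2 -0.1]
turn -0.06 shift cm after [ 0.75 -0.21 -0.02] | unturned [ 0.75 -0.21 -0.02]
```

Call:
drive_tool(
  steps=[
    [0.3,-0.2,0,0,0.2],
    [0.3,0,0,0,0.2],
    [0.1,0,0,0,0.2],
    [0,0,0,0,0.2],
    [0,0,0,0,0.2],
  ],
)

```text
time: 38.2
eef_pos: [0.6335, 0.2863, 0.0517]
tcp_rot: [-0.513, -0.486, 0.514, -0.486]
contact_force: [-2.3, -0.9, 5.6]
opening: 0.321
```

Call:
drive_tool(
  steps=[
    [0,0,0,0,0.5],
    [0,0,0,0,0.5],
    [0,0,0,0,0.5],
    [0,0,0,0,0.5],
    [-1,0,0,0,0.5],
    [-3,0,0,0,0.5],
    [-4,0,0,0,0.5],
    [-4,0,0,0,0.5],
    [-3,0,0,0,0.5],
    [0,0,0,0,0.5],
  ],
)

```text
time: 39.2
eef_pos: [0.6368, 0.2873, 0.2096]
tcp_rot: [0.518, 0.484, -0.509, 0.488]
contact_force: [1.0, 0.5, 0.9]
opening: 0.5
```

```bash
python3 plan.py 0.50 0.455 0.25 -3.1
```

```text
t 39.2 pos [0.6368 0.2873 0.2096] jaw yaw -3.2 tilt [ 0.013  0.004 -1.   ] q [ 0.28  0.35  1.54 -0.    1.24  0.33] op 0.5 F [1.  0.5 0.9]
turn -0.05 shift cm after [ -4.16 -14.51 -16.03] | unturned [ -4.16 -14.53 -16.01]
```

Call:
drive_tool(
  steps=[
    [-1,-3,-2.2,0,0.5],
    [-2,-4,-3,0,0.5],
    [-1,-4,-3,0,0.5],
    [0,-3,-2,0,0.5],
    [0,0,0,0,0.5],
    [0,0,0,0,0.5],
    [0,0,0,0,0.5],
  ],
)

```text
time: 39.9
eef_pos: [0.5033, 0.3922, 0.2387]
tcp_rot: [-0.513, -0.486, 0.514, -0.486]
contact_force: [0.2, 0.9, 0.9]
opening: 0.498
```

```bash
python3 - <<'E'
from h import *; import pickle
d=read_camera('wrist'); t=read_camera('top'); pickle.dump((d,t),open('w12.pkl','wb'))
w=np.ascontiguousarray(d['frame'][:,:,::-1])
o=ortho(t,.45,.72,.09,.37,.045,1100); b=t['frame'][190:270,130:194,::-1]
print(w2p(d,[.5,.455,.087]),readout.get_state()["eef_pos"])
c=np.zeros((480,800,3),np.uint8); c[:,:492]=w[:,74:566]; c[:o.shape[0],492:]=o[:,:308]; c[300:460,500:628]=cv2.resize(b,None,fx=2,fy=2,interpolation=2)
cv2.imwrite('pics/c12.png',c)
E
```

```text
[312.0507043  142.36518912] [0.50372959 0.39188721 0.23879646]
```

View pics/c12.png

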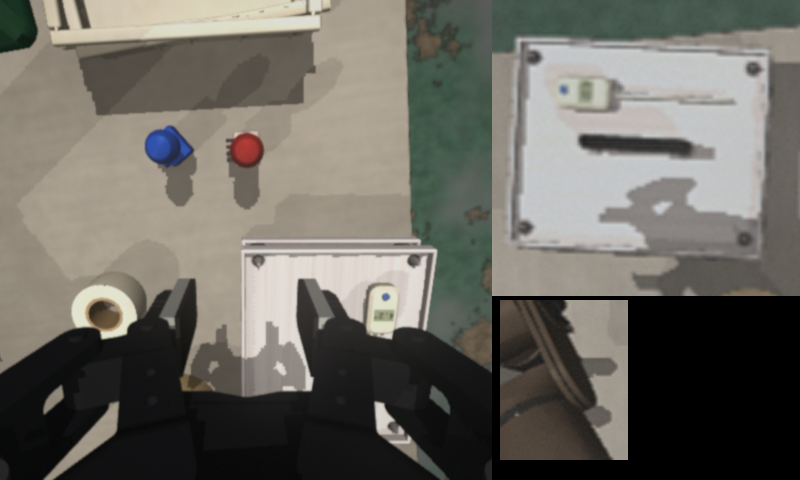

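```bash
python3 - <<'E'
from h import *; import pickle
d,t=pickle.load(open('w12.pkl','rb'))
for z in (.06,.07,.08): print(z,p2w(d,320,150,z).round(4))
f=d['frame'].astype(int); m=((f[:,:,0]>90)&(f[:,:,1]<60)&(f[:,:,2]<70)).astype(np.uint8); n,l,st,c=cv2.connectedComponentsWithStats(m); print([(st[i].tolist(),c[i].round(1)) for i in range(1,n) if st[i][4]>100])
E
```

```text
0.06 [0.5058 0.448  0.06  ]
0.07 [0.5059 0.4483 0.07  ]
0.08 [0.5059 0.4486 0.08  ]
[([304, 134, 33, 30, 713], array([319.7, 148.4]))]
```

```bash
python3 plan.py 0.506 0.449 0.049 -3.1
```

```text
t 40.0 pos [0.5037 0.3919 0.2388] jaw yaw -3.3 tilt [-0.001 -0.001 -1.   ] q [ 0.5   0.2   1.66 -0.    1.28  0.56] op 0.5 F [ 0.  -0.7 -0.1]
turn -0.16 shift cm after [18.98 -0.07 -5.73] | unturned [18.98 -0.09 -5.73]
```

Call:
drive_tool(
  steps=[
    [0,-0.1,-2,-0.2,0.5],
    [0,0,-3,0,0.5],
    [0,0,-0.7,0,0.5],
    [0,0,0,0,0.5],
    [3,0,0,0,0.5],
    [4,0,0,0,0.5],
    [2,0,0,0,0.5],
    [0,0,0,0,0.5],
    [0,0,0,0,0.5],
  ],
)

```text
time: 40.9
eef_pos: [0.5054, 0.449, 0.1497]
tcp_rot: [-0.513, -0.487, 0.513, -0.487]
contact_force: [0.9, -0.4, 0.8]
opening: 0.501
```

```bash
python3 plan.py 0.506 0.449 0.049 -3.1; python3 - <<'E'
from h import *
d=read_camera('wrist')
f=d['frame'].astype(int); m=((f[:,:,0]>90)&(f[:,:,1]<60)&(f[:,:,2]<70)).astype(np.uint8); n,l,st,c=cv2.connectedComponentsWithStats(m)
for i in range(1,n):
  if st[i][4]>100:
    u,v=st[i][0]+st[i][2]/2-.5, st[i][1]+st[i][3]/2-.5; print(st[i].tolist(),p2w(d,u,v,.07).round(4))
E
```

```text
t 40.9 pos [0.5054 0.449  0.1497] jaw yaw -3.0 tilt [-0. -0. -1.] q [ 0.58  0.36  1.64 -0.    1.14  0.63] op 0.5 F [ 0.9 -0.4  0.8]
turn 0.08 shift cm after [ 1.007e+01  6.000e-02 -1.000e-02] | unturned [ 1.007e+01  6.000e-02 -1.000e-02]
[300, 222, 44, 44, 1031] [0.5061 0.4492 0.07  ]
```

Consistent: the handle axis is at (0.506, 0.449). I'll descend and grip.

Call:
drive_tool(
  steps=[
    [2,0,0,0,0.5],
    [3,0,0,0,0.5],
    [2.5,0,0,0,0.5],
    [1.5,0,0,0,0.5],
    [0.8,0,0,0,0.5],
    [0.2,0,0,0,0.5],
    [0,0,0,0,0.5],
    [0,0,0,0,0.5],
  ],
)

```text
time: 41.75
eef_pos: [0.5058, 0.4505, 0.0512]
tcp_rot: [0.514, 0.487, -0.512, 0.487]
contact_force: [-0.7, -0.1, -0.5]
opening: 0.5
```

Call:
drive_tool(
  steps=[
    [0,0,0,0,0.15],
    [0,0,0,0,0.15],
    [0,0,0,0,0.15],
    [0,0,0,0,0.15],
    [0,0,0,0,0.15],
    [0,0,0,0,0.15],
  ],
)

```text
time: 42.35
eef_pos: [0.5057, 0.4504, 0.0509]
tcp_rot: [0.514, 0.487, -0.512, 0.487]
contact_force: [0.5, 0.1, 5.7]
opening: 0.31
```

Call:
drive_tool(
  steps=[
    [-0.5,0,0,0,0.15],
    [-1.5,0,0,0,0.15],
    [-3,0,0,0,0.15],
    [-4,0,0,0,0.15],
    [-3,0,0,0,0.15],
    [-1.5,0,0,0,0.15],
    [0,0,0,0,0.15],
    [0,0,0,0,0.15],
  ],
)

```text
time: 43.15
eef_pos: [0.5041, 0.4494, 0.183]
tcp_rot: [-0.512, -0.487, 0.513, -0.487]
contact_force: [-1.2, -1.1, -1.0]
opening: 0.308
```

```bash
python3 - <<'E'
from st import *
C[:]=[.5844,.2353]; print(sw(.02,.047))
E
python3 plan.py 0.5385 0.258 0.16 -3.1
```

```text
[0.53855035 0.25781244]
t 43.15 pos [0.5041 0.4494 0.183 ] jaw yaw -3.0 tilt [-0.002 -0.001 -1.   ] q [ 0.58  0.33  1.62 -0.    1.2   0.63] op 0.31 F [-1.2 -1.1 -1. ]
turn 0.14 shift cm after [ 2.32  4.47 18.92] | unturned [ 2.32  4.42 18.93]
```

Call:
drive_tool(
  steps=[
    [0,0.5,2,0,0.15],
    [0,0.8,3.5,0,0.15],
    [0,1,4,0,0.15],
    [0,1,4,0,0.15],
    [0,0.7,3,0,0.15],
    [0,0.3,1.7,0,0.15],
    [0,0.1,0.7,0,0.15],
    [0,0,0,0,0.15],
    [0,0,0,0,0.15],
    [0,0,0,0,0.15],
  ],
)

```text
time: 44.15
eef_pos: [0.5387, 0.26, 0.1843]
tcp_rot: [0.512, 0.487, -0.512, 0.487]
contact_force: [1.8, -0.1, 0.3]
opening: 0.313
```

Call:
drive_tool(
  steps=[
    [1,0,0,0,0.15],
    [2,0,0,0,0.15],
    [2,0,0,0,0.15],
    [1.5,0,0,0,0.15],
    [0.8,0,0,0,0.15],
    [0,0,0,0,0.15],
    [0,0,0,0,0.15],
    [0,0,0,0,0.15],
  ],
)

```text
time: 44.95
eef_pos: [0.5399, 0.2591, 0.1127]
tcp_rot: [0.513, 0.487, -0.512, 0.487]
contact_force: [-0.1, -0.1, 0.0]
opening: 0.308
```

```bash
python3 plan.py 0.5385 0.258 0.0919 -3.1; python3 - <<'E'
from h import *
d=read_camera('wrist')['frame'][:,:,::-1]; s=cv2.resize(read_camera('scene')['frame'][220:330,150:310,::-1],None,fx=1.9,fy=1.9,interpolation=2)
c=np.zeros((480,800,3),np.uint8); c[:,:492]=d[:,74:566]; c[:s.shape[0],492:492+s.shape[1]]=s; cv2.imwrite('pics/c13.png',c)
E
```

```text
t 44.95 pos [0.5399 0.2591 0.1127] jaw yaw -3.0 tilt [ 0.002  0.001 -1.   ] q [0.28 0.24 1.86 0.   1.04 0.33] op 0.31 F [-0.1 -0.1  0. ]
turn 0.15 shift cm after [ 2.08 -0.14  0.12] | unturned [ 2.08 -0.14  0.12]
```

View pics/c13.png

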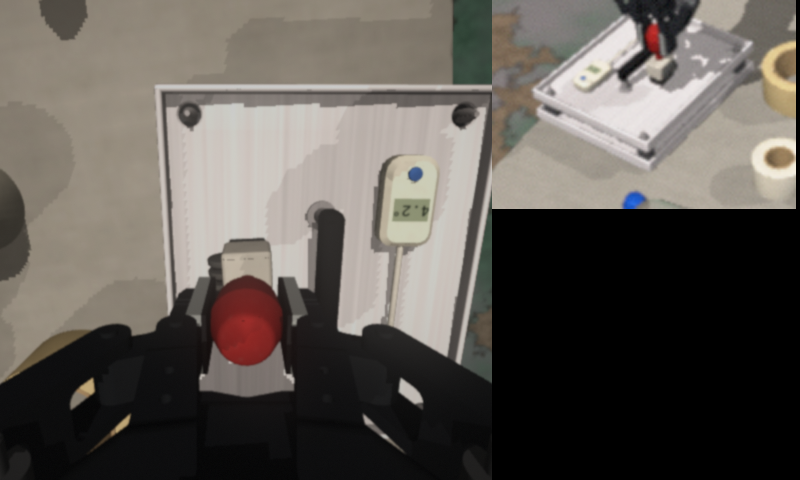

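The stamp is held upright over the near free floor. The thermometer and bar are clear of it. I'll lower the stamp.

Call:
drive_tool(
  steps=[
    [0.5,-0.1,0.1,0,0.15],
    [0.5,0,0,0,0.15],
    [0.4,0,0,0,0.15],
    [0.3,0,0,0,0.15],
    [0.2,0,0,0,0.15],
    [0.1,0,0,0,0.15],
    [0,0,0,0,0.15],
    [0,0,0,0,0.15],
    [0,0,0,0,0.15],
  ],
)

```text
time: 45.95
eef_pos: [0.5381, 0.258, 0.0919]
tcp_rot: [0.513, 0.487, -0.513, 0.487]
contact_force: [-0.8, -0.8, 2.9]
opening: 0.307
```

Call:
drive_tool(
  steps=[
    [0,0,0,0,0.35],
    [0,0,0,0,0.4],
    [0,0,0,0,0.5],
    [0,0,0,0,0.5],
    [0,0,0,0,0.5],
    [-1,0,0,0,0.5],
    [-2,0,0,0,0.5],
    [-4,0,0,0,0.5],
    [-4,0,0,0,0.5],
    [-3,0,0,0,0.5],
  ],
)

```text
time: 46.95
eef_pos: [0.5388, 0.2581, 0.2354]
tcp_rot: [0.514, 0.486, -0.511, 0.488]
contact_force: [-0.0, -0.3, 0.3]
opening: 0.5
```

Call:
drive_tool(
  steps=[
    [0,0,3,0,0.5],
    [0,0,5,0,0.5],
    [0,0,5,0,0.5],
    [0,0,5,0,0.5],
    [0,0,5,0,0.5],
    [0,0,5,0,0.5],
    [0,0,3,0,0.5],
    [0,0,0,0,0.5],
    [0,0,0,0,0.5],
  ],
)

```text
time: 47.85
eef_pos: [0.522, -0.0522, 0.2321]
tcp_rot: [0.513, 0.486, -0.513, 0.487]
contact_force: [-0.0, -0.5, 0.5]
opening: 0.498
```

```bash
python3 - <<'E'
from h import *
t=read_camera('top'); o=ortho(t,.3,.72,.09,.49,.045,1000); s=cv2.resize(read_camera('scene')['frame'][130:340,150:410,::-1],(520,420),interpolation=2)
c=np.zeros((420,800,3),np.uint8); c[:,280:]=s; c[:,:400]=o
c=np.zeros((600,800,3),np.uint8); c[:o.shape[0],:o.shape[1]]=o; s=cv2.resize(s,(400,323)); c[:323,400:]=s; b=cv2.resize(t['frame'][130:300,130:510,::-1],(380,170)); c[425:595,:380]=b; cv2.imwrite('pics/c14.png',c)
E
```

```text
(no output)
```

View pics/c14.png

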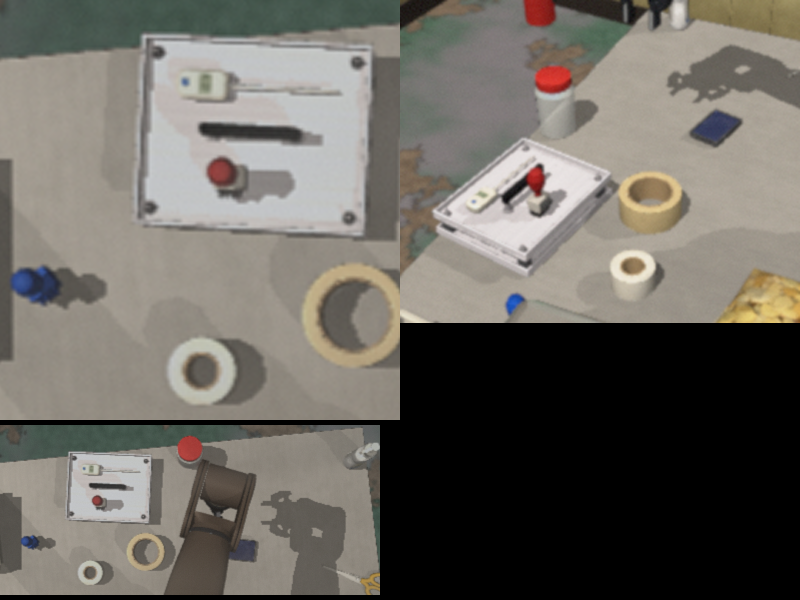

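The last picture shows the tray seated on all four pins. The thermometer lies flat, the stamp stands upright inside the rims, and the roll and ink pad haven't moved.

```bash
python3 -c "
from plant import sign_off; print(sign_off())"
```

```text
the job is handed in; nothing more can be done
None
```

The two-tier kit is made up in the order you asked and handed in at about 48 s of the 149 s allowed.

- **Bottom tier:** the box cutter and marker lie flat side by side, well clear of the posts. I released the cutter about 5 mm above the floor because the arm had stopped short. Later pictures showed it flat and inside the rims.
- **Upper tray:** it slid down over the pins without catching and met the shoulders at the expected height. All four pins show in their holes and the tray sits level.
- **In the tray:** the thermometer lies flat on the far side of the bar, and the date stamp stands upright on the near side, both inside the rims.
- **Left alone:** the label roll, ink pad and look-alikes are where they were. The gripper was clear of everything at hand-in.

No end-of-move reading showed more than about 6 N on the tool. I have no readings between those points.

One check disagreed slightly. With the tray held above the stand, its holes measured about 2% closer together than they should. I took this as camera error, and the tray then seated cleanly.

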